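# Stand the fallen post bracket up and push it home in the welding square

### The job

A post bracket has fallen on its side on the welding table: push on the upper edge of its foot plate so that it tips back up and stands on the plate. Then push it along the table until its plate sits flush in the corner, against both arms of the magnetic welding square, ready for welding, and leave it standing there. Its tacks are still weak, so do it all by pushing and never pick the bracket up; leave everything else on the table where it is.

Things in the scene. Friction and masses are not known exactly. Their poses are not given: they have to be found in the camera images.
- bracket: The fallen post bracket, 0.7 to 1 kg: steel foot plate 100 x 100 x 8 mm with a square tube post, 40 x 40 mm, 90 mm long, on the middle of its inner face. Origin: centre of the plate's outer face (the underside when it stands). z axis: along the post, away from the plate; x and y: along the plate's sides. It starts on its side, post towards the robot and sloping down 18 degrees, its end on the table.
- top_edge (a point): Middle of the fallen foot plate's upper edge, on its inner (post) side; at the start 95 mm above the table, 28 mm above the post. Pushed away from the post (about 5 N) the bracket rolls over the plate's lower edge and, 20 degrees past upright, drops flat on the plate's outer face. The bracket's +x side.
- square: Magnetic welding square, an L fixed to the table: two arms 25 mm high, 30 mm wide, a small knob on each (to 40 mm high). Origin: on the table at the inner corner; z up. One inner face runs 150 mm from there along its -y axis and looks to -x, the other 150 mm along its -x axis and looks to -y. With the plate flush on both, the plate's centre is at x = -50, y = -50 mm in this frame.
- corner0 (a point): The corner of the fallen bracket's foot plate at its +x, +y side, on the plate's outer face (50 mm from the origin along each axis).
- corner1 (a point): The corner of the fallen bracket's foot plate at its +x, -y side, on the plate's outer face (50 mm from the origin along each axis).
- corner2 (a point): The corner of the fallen bracket's foot plate at its -x, -y side, on the plate's outer face (50 mm from the origin along each axis).
- corner3 (a point): The corner of the fallen bracket's foot plate at its -x, +y side, on the plate's outer face (50 mm from the origin along each axis).
- tall_bracket: Bystander, to be left alone: another post bracket, which stands upright: post 30 x 30 mm and 170 mm long on a 90 x 90 x 6 mm foot plate. Origin: centre of the plate's underside.
- offcut: Bystander, to be left alone: open piece of 40 mm square steel tube standing on end, 70 mm high. Origin: centre of its underside.
- tape: Bystander, to be left alone: black tape measure, 68 x 36 mm, 62 mm high, with a steel hook. Origin: centre of its underside.
- magnet: Bystander, to be left alone: flat grey welding magnet, 100 x 50 x 16 mm. Origin: centre of its underside.
- spray: Bystander, to be left alone: spray can, 58 mm across and 190 mm high. Origin: centre of its underside.
- hammer: Bystander, to be left alone: hammer, 260 mm long, lying on the table. Origin: on its underside, at the middle of its length.
Mind the look-alikes: they are no part of the job. Leave any pink or turquoise look-alike of the bracket alone.

How it is judged:
By the outcome, as a careful person would: the job done as asked, in the order asked, and still so for the second after the job is handed in, with the robot touching nothing.
It also fails if it takes over 72 s, if anything falls off the work surface, if the arm or the gripper's body presses on something with over 40 N, if the wrist force passes 120 N, or if a joint passes its speed limit or range.

### The arm

A 6-joint arm with a two-finger parallel gripper is mounted at the origin on the work surface. World frame = base frame: x ahead of the robot, y to its left, z up, the work surface at z = 0. Lengths are in m, angles in rad, forces in N, time in s.
With the tool pointing down it reaches from about 0.3 to 0.775 m from the base axis. Payload 14.6 kg.
Tool frame: the origin (TCP) lies on the centre line of the jaws, within the pads' length; the fingertips stand 19 mm ahead of it and the grasp point (between the pads) is the TCP; z points along the fingers, y is the direction in which the jaws open and shut (so a half turn about z gives the same grasp; the last joint's range is limited). The gripper opens to 94 mm and grips with 3 to 60 N. Pads are 16 mm wide; open, the fingers measure 119 mm over their backs; the gripper's body (75 mm by 177 mm) begins 78 mm behind the grasp point.
Start: joints at [-0.067, 0.3, 1.521, -0, 1.321, -0.067], TCP at [0.55, -0, 0.204] pointing down, gripper open.
Joint ranges: [-3.03, 3.03], [-0.79, 2.21], [0.23, 2.52], [-1.04, 4.18], [0, 3.07], [-2.55, 2.55]. Speed limits (rad/s): [2.22, 2.22, 2.57, 3.14, 3.14, 3.14].

### API

Orientations are given as [roll, pitch, yaw] about the fixed x, y, z axes, in that order (R = Rz(yaw) Ry(pitch) Rx(roll)).
In Python, from station import ctrl gives the robot as it stands. The module is installed in compiled form; this text tells all that it offers.
- The arm moves only by the shell command python3 -m creep 'ROWS' [FORCE]. ROWS is a JSON object of lists of equal length, an entry for each row: "translation": the shift along the world's x, y, z in mm, a list of three; "yaw": the turn about the world's z in rad; "gripper": the closure in counts, from 0 (fully open) to 255 (shut). A call has 1 to 5 rows; each row is the pose to reach, as a shift and turn from the pose measured when the call began; what a row does not reach only later rows make up. A row lasts 1/12 s, in which the tool goes at most 41.7 mm and 7.16 degrees, less where a joint would pass 70% of its speed; a pose out of reach is approached as far as the arm can. A call with a gripper value outside its range is refused whole. The fingers move at their own pace and stop on an object; FORCE is the grip in N (left out, the last holds). Time passes only in rows, so rows that repeat a pose let the fingers close. It gives the time, the measured TCP pose, the force and the opening at its end, in the units of the state.
- ctrl.get_obs(): the state, without advancing time (a new reading comes with each control period).
- ctrl.camera(name): name is "scene" or "side" or "wrist"; returns a dict with "pixels" (384x512x3 uint8, red, green, blue), "depth" (384x512 float32, m along the optical axis (not along the pixel's ray), 0 where there is no reading), "fx", "fy", "cx", "cy" (pixels), "R" (3x3) and "t" (3): a world point X has camera coordinates R X + t; the wrist camera has in their place "tool_from_camera" (4x4, takes a point from camera to tool coordinates, whose origin is the TCP and whose axes are the flange's). Camera axes: x right, y down, z forward; pixel columns grow to the right and rows downward; lengths in m; the calibration is good to about 2 mm. A picture is of the moment at which its call begins: read the wrist's pose just before it.
- ctrl.hand_in(): hands the job in, once; it reports no verdict.
The state is a dict: "time_s": time; "qpos": joint angles; "joint_vel": joint speeds; "tau": joint torques, N m; "ee_pos": TCP position; "eef_rot": TCP orientation; "force": force on the tool from outside, world axes, zero at the start; "moment": the same for the moment, N m; "grip_width": finger opening in m.
Only numpy, scipy, OpenCV 4.12 (cv2) and the standard library are available. Lean on these libraries where they do the work, as an engineer would, in place of code of your own. Each camera call takes 0.05 s, during which the arm holds its last target. There are 200 camera calls.

## Working session

There is one attempt and no reset: what is moved stays moved. The work goes in short steps, Python scripts to look and compute and a shell command to move; the robot and the scene stay as the last step left them, time stands still between calls to the robot, and variables do not carry over. Pictures are saved under pics/ and viewed, about 8 in all and at most 12, crops included, and the job is handed in when it is done.

```bash
ls; mkdir -p pics; cat > h.py <<'E'
import numpy as np, cv2, pickle
from station import ctrl
def grab(name, fn=None):
    o=ctrl.get_obs(); c=ctrl.camera(name)
    if fn: cv2.imwrite('pics/'+fn, c['pixels'][:,:,::-1])
    c=dict(c); c['obs']=o
    pickle.dump(c,open(f'last_{name}.pkl','wb')); return c
def cloud(c):
    # world points per pixel (scene/side)
    d=c['depth']; v,u=np.mgrid[:d.shape[0],:d.shape[1]]
    P=np.stack([(u-c['cx'])/c['fx']*d,(v-c['cy'])/c['fy']*d,d],-1)
    return (P-np.array(c['t']))@np.array(c['R'])
E
python3 - <<'E'
from h import *
a=grab('scene','s0.png'); b=grab('side','d0.png')
cv2.imwrite('pics/both0.png',np.vstack([x['pixels'] for x in (a,b)])[:,:,::-1])
print(a['t'],a['R'],b['t'],b['R'],ctrl.get_obs())
E
```

```text
pics
[ 0.25479932 -0.32312168  1.55656072] [[-0.41804843  0.90835813 -0.01100096]
 [ 0.73271915  0.33000722 -0.59516207]
 [-0.5369899  -0.25686718 -0.80353039]] [0.50481945 0.09138663 1.19970339] [[-0.99977818 -0.02073694  0.00368493]
 [-0.01809357  0.75607865 -0.65423061]
 [ 0.01078065 -0.65415216 -0.75628614]] {'time_s': 0.1, 'qpos': array([-6.65860064e-02,  3.00406746e-01,  1.52152965e+00,  2.40735838e-06,
        1.32069067e+00, -6.65820779e-02]), 'joint_vel': array([-1.61626902e-03, -5.51471258e-04, -3.01919106e-03, -4.75729341e-04,
        1.41488234e-03, -4.60569552e-06]), 'tau': array([ 1.84928511e-03, -5.32644153e+01, -3.53284299e+01,  7.10431044e-02,
        2.34944851e-02, -7.30603051e-05]), 'ee_pos': array([5.49760931e-01, 2.13405119e-05, 2.03843386e-01]), 'eef_rot': array([-3.14056070e+00, -7.11486242e-05,  1.57079176e+00]), 'force': array([ 0.10662945, -0.44059927, -0.69627297]), 'moment': array([-0.04287864, -0.04636347, -0.01676458]), 'grip_width': 0.0940472580321511}
```

View pics/s0.png

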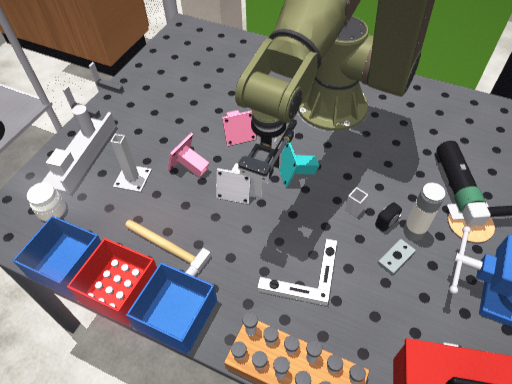

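View pics/d0.png

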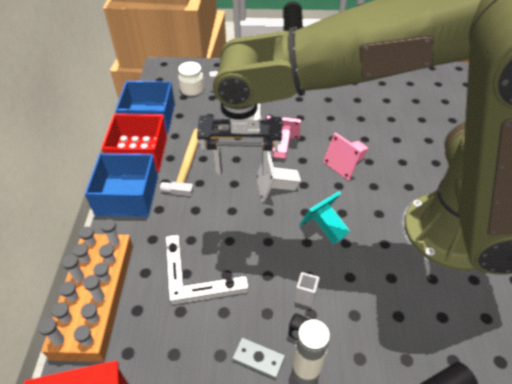

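Scene view: the grey fallen bracket is at about (235,187). The look-alikes are pink at (238,127), pink at (187,157) and turquoise at (297,165), and the standing tall bracket is at (128,165). Only the grey one fits the task. The white L at (305,280) is the square, with its inner corner near (322,290). Next I'll enlarge and measure.

```bash
python3 - <<'E'
from h import *
for n,(x0,x1,y0,y1) in (('scene',(200,350,140,310)),('side',(150,310,150,310))):
    c=pickle.load(open(f'last_{n}.pkl','rb')); W=cloud(c); px=c['pixels'].astype(int)
    bright=(px.min(-1)>135)&(px.max(-1)-px.min(-1)<40)
    k,lab,st,ce=cv2.connectedComponentsWithStats(bright.astype(np.uint8))
    for i in range(1,k):
        if st[i,4]>60:
            P=W[lab==i]; P=P[np.isfinite(P).all(-1)]
            print(n,ce[i].round(),st[i,4],'min',np.percentile(P,2,axis=0).round(3),'max',np.percentile(P,98,axis=0).round(3))
    im=c['pixels'][y0:y1,x0:x1,::-1]
    im=cv2.resize(im,(400,400),interpolation=cv2.INTER_CUBIC)
    cv2.imwrite(f'pics/{n}c.png',im)
cv2.imwrite('pics/crop.png',np.hstack([cv2.imread('pics/scenec.png'),cv2.imread('pics/sidec.png')]))
E
```

```text
scene [155.  17.] 644 min [-1.401 -1.848 -0.767] max [-0.943 -1.54  -0.674]
scene [198.  10.] 588 min [-1.449 -1.633 -0.759] max [-0.991 -1.018 -0.41 ]
scene [243.  14.] 138 min [-1.669 -1.194 -0.765] max [-1.272 -1.001 -0.571]
scene [497.  61.] 1066 min [-2.14   0.573 -0.763] max [-1.33   0.709 -0.733]
scene [15. 94.] 2663 min [-0.483 -2.42  -0.764] max [ 0.329 -1.475 -0.477]
scene [62. 84.] 2714 min [-0.519 -2.208 -0.766] max [ 0.47  -0.682  0.11 ]
scene [ 41. 127.] 517 min [-0.067 -1.735 -0.766] max [ 0.127 -1.469 -0.51 ]
scene [ 58. 177.] 2928 min [ 0.413 -0.75  -0.005] max [ 0.801 -0.553  0.086]
scene [128. 168.] 871 min [ 0.447 -0.586 -0.002] max [ 0.61  -0.403  0.175]
scene [ 28. 155.] 142 min [ 0.166 -1.62  -0.764] max [ 0.288 -1.552 -0.741]
scene [237. 184.] 1255 min [ 0.413 -0.187  0.   ] max [0.636 0.022 0.327]
scene [434. 191.] 334 min [ 0.201  0.356 -0.002] max [0.428 0.422 0.193]
scene [358. 195.] 109 min [ 0.313  0.18  -0.005] max [0.419 0.229 0.072]
scene [454. 211.] 172 min [ 0.259  0.448 -0.003] max [0.329 0.491 0.029]
scene [479. 212.] 383 min [0.245 0.491 0.025] m
[... 1429 characters left out ...]
 min [ 0.7   -0.156 -0.002] max [ 0.796 -0.1    0.03 ]
side [408. 215.] 190 min [ 0.068 -0.099 -0.002] max [0.131 0.043 0.06 ]
side [ 89. 219.] 136 min [ 0.914 -0.643 -0.759] max [1.347 0.082 0.094]
side [218. 218.] 63 min [ 0.606 -0.054 -0.003] max [0.628 0.008 0.004]
side [194. 279.] 2062 min [ 0.534  0.046 -0.002] max [0.74  0.229 0.032]
side [306. 287.] 586 min [ 0.364  0.144 -0.001] max [0.418 0.23  0.073]
side [314. 333.] 824 min [ 0.344  0.262 -0.001] max [0.427 0.405 0.193]
side [258. 356.] 1129 min [ 0.451  0.316 -0.001] max [0.551 0.39  0.019]
side [309. 367.] 488 min [0.354 0.338 0.   ] max [0.426 0.409 0.138]
side [ 39. 365.] 215 min [ 0.953  0.063 -0.758] max [1.347 0.396 0.002]
```

View pics/crop.png

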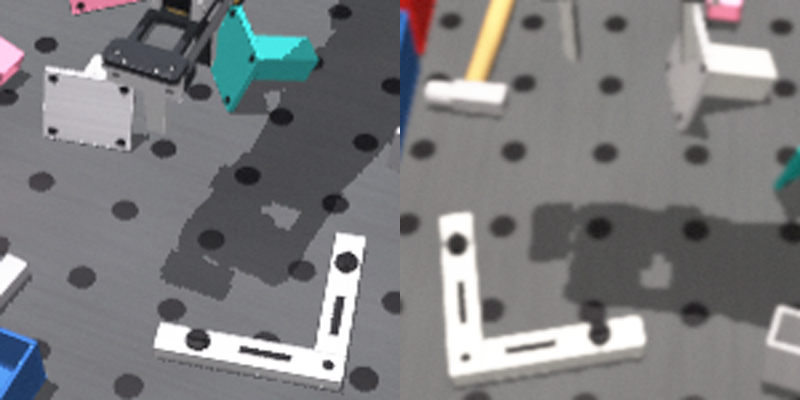

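The crop confirms it: grey bracket at scene (235,187), outer plate face towards the square (+x) and post towards the robot. The square's inner corner opens towards the robot and -y. Now the precise geometry.

```bash
cat > meas.py <<'E'
from h import *
def lines(m):pass
def square():
    c=pickle.load(open('last_scene.pkl','rb')); W=cloud(c)
    T=[]
    for n in('scene','side'):
        c=pickle.load(open(f'last_{n}.pkl','rb')); W=cloud(c); px=c['pixels'].astype(int)
        m=(W[...,2]>.018)&(W[...,2]<.030)&(W[...,0]>.52)&(W[...,0]<.76)&(W[...,1]>.03)&(W[...,1]<.25)
        P=W[m]; print(n,'sqtop n',len(P),P.mean(0).round(4))
        r=cv2.minAreaRect((P[:,:2]*1000).astype(np.float32)); print(' rect',r, cv2.boxPoints(r).round(0).tolist())
        np.save(f'sq_{n}.npy',P)
def bracket(c=None):
    c=c or pickle.load(open('last_scene.pkl','rb')); W=cloud(c)
    m=np.zeros(W.shape[:2],bool); m[165:205,214:252]=1
    px=c['pixels'].astype(int); m&=(px.min(-1)>135)&(W[...,2]>.004)&(W[...,2]<.11)
    P=W[m]
    for _ in range(6):
        ce=P.mean(0); n=np.linalg.svd(P-ce)[2][2]; d=np.abs((P-ce)@n); P=P[d<max(.003,1.5*d.std())]
    n*=np.sign(n[0]); print('plate n',n.round(3),'centre',ce.round(4),len(P),'elev',np.degrees(np.arcsin(n[2])),'yaw',np.degrees(np.arctan2(n[1],n[0])))
    t=np.cross([0,0,1],n);t/=np.linalg.norm(t);s=np.cross(n,t)
    q=np.stack([(P-ce)@t,(P-ce)@s],1)*1000
    print(cv2.minAreaRect(q.astype(np.float32)))
    r=cv2.boxPoints(cv2.minAreaRect(q.astype(np.float32)))/1000
    B=ce+np.outer(r[:,0],t)+np.outer(r[:,1],s);print(B.round(3), B.mean(0).round(4))
if __name__=='__main__': square(); bracket()
E
python3 meas.py
python3 - <<'E'
import numpy as np
for n in('scene','side'):
    P=np.load(f'sq_{n}.npy')
    # arm along y : points with y<.15 ; arm along x: x<.64
    A=P[(P[:,1]<.17)&(P[:,0]>.66)]; B=P[(P[:,0]<.67)&(P[:,1]>.15)]
    for nm,Q,i in(('armY',A,1),('armX',B,0)):
        j=1-i; mid=[]
        for lo in np.arange(Q[:,i].min(),Q[:,i].max(),.012):
            S=Q[(Q[:,i]>=lo)&(Q[:,i]<lo+.012)]
            if len(S)>15: mid.append((lo+.006,S[:,j].min(),S[:,j].max(),S[:,j].mean()))
        M=np.array(mid); print(n,nm,'inner fit',np.polyfit(M[:,0],M[:,1],1).round(4),'mean fit',np.polyfit(M[:,0],M[:,3],1).round(4),'width',(M[:,2]-M[:,1]).mean().round(4))
E
```

```text
scene sqtop n 1312 [0.6735 0.1692 0.0238]
 rect ((638.955810546875, 127.68546295166016), (183.20870971679688, 179.89190673828125), 11.75028133392334) [[531.0, 197.0], [568.0, 21.0], [747.0, 58.0], [710.0, 234.0]]
side sqtop n 1498 [0.66   0.1761 0.0252]
 rect ((637.5088500976562, 126.6103744506836), (179.9547576904297, 182.37802124023438), 11.751288414001465) [[531.0, 198.0], [568.0, 19.0], [744.0, 56.0], [707.0, 234.0]]
plate n [0.931 0.179 0.318] centre [ 0.4996 -0.1337  0.0508] 752 elev 18.56013420505751 yaw 10.892779698698286
((0.30712127685546875, -0.11543655395507812), (98.41039276123047, 100.92749786376953), 89.18614196777344)
[[ 0.524 -0.181  0.005]
 [ 0.506 -0.081  0.003]
 [ 0.475 -0.086  0.097]
 [ 0.493 -0.185  0.098]] [ 0.4995 -0.1334  0.0507]
scene armY inner fit [-0.2009  0.7263] mean fit [-0.2224  0.7461] width 0.0311
scene armX inner fit [0.1967 0.0631] mean fit [0.1952 0.0792] width 0.0303
side armY inner fit [-0.2094  0.7248] mean fit [-0.2011  0.7388] width 0.0305
side armX inner fit [0.1782 0.0744] mean fit [0.1823 0.0889] width 0.0304
```

The plate measures 98 x 101 mm, tilted 18.6°, yaw 10.9°, with its top at 97 mm, which agrees with the text. The square's inner corner is at about (0.686, 0.198) with yaw 11.6°, so the bracket is nearly aligned already.

Plan:
1. Straddle the post with fingers about 68 mm apart and push the top edge over along +x, so the rising post passes between them.
2. Push along +ey, then +ex, into the corner.

Next I turn, then go behind the top edge at height.

```bash
python3 -m creep '{"translation":[[-30,-40,0],[-60,-80,0],[-96,-120,0],[-96,-142,0],[-96,-142,0]],"yaw":[-0.12,-0.24,-0.36,-0.48,-0.6],"gripper":[70,70,70,70,70]}' 
python3 -m creep '{"translation":[[0,0,0],[0,0,0],[0,0,0],[0,0,0],[0,0,0]],"yaw":[-0.12,-0.24,-0.36,-0.48,-0.6],"gripper":[70,70,70,70,70]}'
python3 -m creep '{"translation":[[0,0,0],[0,0,0],[0,0,0],[0,0,0]],"yaw":[-0.12,-0.18,-0.18,-0.18],"gripper":[70,70,70,70]}'
```

```text
time_s: 0.52
ee_pos: [0.4514, -0.1458, 0.2039]
eef_rot: [-3.141, 0.001, 0.962]
force: [0.0, 0.0, -0.1]
grip_width: 0.0684
time_s: 0.93
ee_pos: [0.4512, -0.1458, 0.2037]
eef_rot: [-3.14, 0.001, 0.356]
force: [0.0, 0.9, 0.3]
grip_width: 0.0682
time_s: 1.27
ee_pos: [0.4511, -0.1457, 0.2035]
eef_rot: [-3.14, 0.002, 0.178]
force: [-0.6, 0.3, 0.3]
grip_width: 0.0682
```

```bash
python3 - <<'E'
from h import *
c=pickle.load(open('last_side.pkl','rb')); W=np.concatenate([cloud(c).reshape(-1,3),cloud(pickle.load(open('last_scene.pkl','rb'))).reshape(-1,3)])
# occupancy map 2cm max height
for x in np.arange(.28,.80,.02):
    r=[]
    for y in np.arange(-.30,.26,.02):
        m=(W[:,0]>=x)&(W[:,0]<x+.02)&(W[:,1]>=y)&(W[:,1]<y+.02)&(W[:,2]<.2)&(W[:,2]>.006)
        r.append('%4d'%(np.percentile(W[m,2],95)*1000) if m.sum()>3 else '   .')
    print('%.2f'%x,''.join(r))
E
```

```text
0.28    .  98  97  78  44   .   .   .   .   .   .   .   .   .   .  48  46  43   .   .   .   .   .   .   .   .   .   .   .
0.30    .  94  76  42   .   .   .   .   .   .   .   .  96  98  58  57  51  46  40   .   .   .   .   .   .   .   .   .   .
0.32    .   .  27   .   .   .   .   .   .   .   .   .  72  97  98  60  52  47   .   .   .   .   .   .   .   .   .   .   .
0.34    .   .   .   .   .   .   .   .   .   .   .   .  41  79  98  66  56   .   .   .   .   .   .   .   .   .   .   .   .
0.36    .   .   .   .   .   .   .   .   .   .   .   .   .  47  89  98   .   .   .   .   .   .   .   .  71  70   .   .   .
0.38    .   .   .   .   .   .   .   .   .   .   .   .   .   .  51  93  97   .   .   .   .   .   .   .  69  68  70   .   .
0.40    .   .   .   .   .   .  43  45  44   .   .   .   .   .  21   .   .   .   .   .   .   .   .   .  70  70  69   .   .
0.42   57  48  43   .   .   .  50  50  51   .   .   .   .   .   .   .   .   .   .   .   .   .   .   .   .  62   .   .  61
0.44   55  48  44   .   .   .  57  57  59  55   .   .   .   .   .   .   .   .   .   .   .   .   .   .   .   .   .   .   .
0.
[... 1371 characters left out ...]
 .   .  15  23   .   .   .   .   .   .   .   .   .   .   .  26  28  27  27  27  27   .   .
0.70   26  26  26  24  22  20   .   .  29  28  26   .   .   .   .   .   .  25  27  38  32  28  28  28  27  27  27   .   .
0.72   27  26  27  27  29  27  26  26  27  29  25   .   .   .   .   .   .  26  27  41  35  27  27  26   .   .   .   .   .
0.74    .   .   .  17  21  23  25  26  28  28   .   .   .   .   .   .   .   .  26  25   .   .   .   .   .   .   .   .   .
0.76    .   .   .   .   .   .   .   .  27  27   .   .   .   .   .   .   .   .   .   .   .   .   .   .   .   .   .   .   .
0.78    .   .   .   .   .   .   .   .  25  29   .   .   .   .   .   .   .   .   .   .   .   .   .   .   .   .   .   .   .
```

```bash
python3 -m creep '{"translation":[[2,4,-25],[2,4,-50],[2,4,-75],[2,4,-99],[2,4,-99]],"yaw":[0.01,0.01,0.01,0.01,0.01],"gripper":[70,70,70,70,70]}' 
python3 -m creep '{"translation":[[5,1,0],[10,2,0],[15,3,0],[20,4,0],[25,5,0]],"yaw":[0,0,0,0,0],"gripper":[70,70,70,70,70]}'
python3 -m creep '{"translation":[[5,1,0],[10,2,0],[15,3,0],[20,4,0],[25,5,0]],"yaw":[0,0,0,0,0],"gripper":[70,70,70,70,70]}'
```

```text
time_s: 1.68
ee_pos: [0.4511, -0.1409, 0.1006]
eef_rot: [-3.137, 0.007, 0.19]
force: [-0.3, 0.4, -1.2]
grip_width: 0.0681
time_s: 2.1
ee_pos: [0.4771, -0.1359, 0.1015]
eef_rot: [-3.137, 0.006, 0.191]
force: [-0.0, 0.0, 0.1]
grip_width: 0.0683
time_s: 2.52
ee_pos: [0.5026, -0.1308, 0.1015]
eef_rot: [-3.137, 0.006, 0.191]
force: [0.2, 0.1, -0.2]
grip_width: 0.0681
```

```bash
python3 - <<'E'
from h import *
c=grab('side','d1.png')
cv2.imwrite('pics/d1c.png',cv2.resize(c['pixels'][80:330,130:370,::-1],None,fx=2,fy=2))
E
```

```text
(no output)
```

View pics/d1c.png

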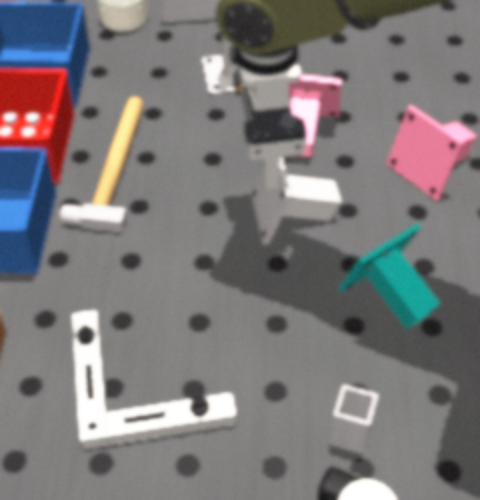

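The side view shows the plate at crop (268,200) about upright, with the post level at (310,195) and the fingers behind its upper edge. I'll keep going past the balance point.

```bash

python3 -m creep '{"translation":[[4,1,0],[8,2,0],[12,3,0],[16,3,0],[20,4,0]],"yaw":[0,0,0,0,0],"gripper":[70,70,70,70,70]}'
python3 -m creep '{"translation":[[4,1,0],[8,2,0],[12,3,0],[16,3,0],[20,4,0]],"yaw":[0,0,0,0,0],"gripper":[70,70,70,70,70]}'
python3 -m creep '{"translation":[[0,0,0],[0,0,0],[0,0,0],[0,0,0],[0,0,0]],"yaw":[0,0,0,0,0],"gripper":[70,70,70,70,70]}'
python3 - <<'E'
from h import *
a=grab('scene','s2.png');c=grab('side','d2.png')
cv2.imwrite('pics/c2.png',np.hstack([cv2.resize(x[y0:y0+180,x0:x0+180,::-1],(400,400)) for x,y0,x0 in((c['pixels'],120,150),(a['pixels'],130,160))]))
for n in('scene','side'):
    W=cloud(pickle.load(open(f'last_{n}.pkl','rb'))).reshape(-1,3)
    m=(abs(W[:,0]-.56)<.09)&(abs(W[:,1]+.12)<.09)&(W[:,2]>.006)
    print(n,np.histogram(W[m,2],bins=np.arange(.006,.13,.006))[0])
E
```

```text
time_s: 2.98
ee_pos: [0.5236, -0.1267, 0.1015]
eef_rot: [-3.137, 0.005, 0.191]
force: [-0.5, 0.7, -0.3]
grip_width: 0.068
time_s: 3.4
ee_pos: [0.544, -0.1228, 0.1016]
eef_rot: [-3.137, 0.005, 0.191]
force: [-0.1, -0.6, 0.4]
grip_width: 0.0683
time_s: 3.82
ee_pos: [0.5439, -0.1228, 0.1016]
eef_rot: [-3.137, 0.005, 0.191]
force: [-0.0, 0.9, 0.4]
grip_width: 0.0681
scene [63 50 60 64 60 49 52 57 45 55 51 53 45 51 37 12 11 20 13 18]
side [33 31 37 31 34 36 35 32 32 38 37 31 29 38 62 47  0  1 12 15]
```

View pics/c2.png

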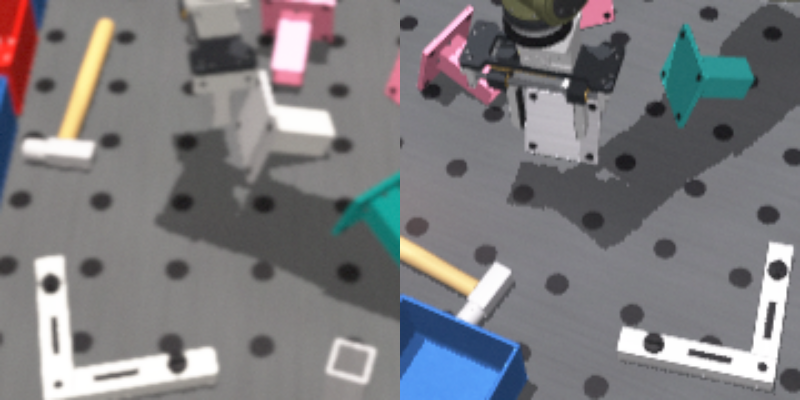

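```bash
python3 - <<'E'
from h import *
import meas
c=pickle.load(open('last_scene.pkl','rb')); W=cloud(c)
meas.bracket(c)
m=(W[...,0]>.40)&(W[...,0]<.62)&(W[...,1]>-.22)&(W[...,1]<-.04)&(W[...,2]>.05)&(W[...,2]<.115)
d=pickle.load(open('last_side.pkl','rb')); V=cloud(d)
for nm,Q in(('scene',W),('side',V)):
  Q=Q.reshape(-1,3)
  for x in np.arange(.42,.60,.01):
    r=[]
    for y in np.arange(-.22,-.04,.01):
        s=Q[(Q[:,0]>=x)&(Q[:,0]<x+.01)&(Q[:,1]>=y)&(Q[:,1]<y+.01)&(Q[:,2]<.13)&(Q[:,2]>.006)]
        r.append('%4d'%(s[:,2].max()*1000) if len(s)>0 else '   .')
    print(nm,'%.2f'%x,''.join(r))
x=d['pixels'][140:220,210:330,::-1]; y=c['pixels'][140:220,190:310,::-1]
cv2.imwrite('pics/c3.png',np.vstack([cv2.resize(q,(800,300) if 0 else (450,300),interpolation=cv2.INTER_CUBIC) for q in(x,y)]))
E
```

```text
plate n [0.933 0.181 0.312] centre [ 0.5013 -0.1372  0.0476] 642 elev 18.179188261235645 yaw 11.004546145926133
((3.9079437255859375, 3.282207489013672), (98.23888397216797, 100.50269317626953), 89.79916381835938)
[[ 0.524 -0.18   0.004]
 [ 0.505 -0.081  0.004]
 [ 0.475 -0.087  0.097]
 [ 0.494 -0.186  0.098]] [ 0.4995 -0.1336  0.0507]
scene 0.42    .   .   .   .   .  42   .   .   .   .   .   .   .   .   .   .   .   .
scene 0.43    .   .   .   .   .  46  46   .   .   .   .   .   .   .   .   .   .   .
scene 0.44    .   .   .   .   .   .   .   .   .   .   .   .   .   .   .   .   .   .
scene 0.45    .   .   .   .   .   .   .   .   .   .   .   .   .   .   .   .   .   .
scene 0.46    .   .   .   .   .   .   .   .   .   .   .   .   .   .   .   .   .   .
scene 0.47    .   .   .   .   .   .   .   .   .   .   .  95  96  76   .   .   .   .
scene 0.48    .   .   .   .   .  93  96  97  99  83   .  91  89  81   .   .   .   .
scene 0.49    .   .   .  92  98  96  94  94  90  79  63  40  59  49   .   .   .   .
scene 0.50    .   .   .  75  89  75  68  64  50  44  43  36  34  27   .   .   .   .
scene 0
[... 1542 characters left out ...]
  16  11   .   .   .   6   .   .   .
side 0.52    .   .   .   .   .   .   .   .   .   .   .   .   . 124 126   .   .   .
side 0.53    .   .   .   .   .   .   .   .   .   .   .   .   . 127 125   .   .   .
side 0.54    .   .   .   .   .   .   .   .   .   .   .   .   . 124 127   .   .   6
side 0.55    .   .   .   .   .   .   .   .   .   .   .   .   .   .   .   .   .   .
side 0.56    .   .   .   6   .   .   .   .   .   .   .   .   .   .   .   .   .   .
side 0.57    .   .   .   .   .   .   .   .   .   .   .   .   .   .   .   .   .   6
side 0.58    .   .   .   .   .   6   .   .   .   .   .   .   .   .   .   .   .   .
side 0.59    .   .   .   .   .   .   .   .   .   .   .   .   .   .   .   .   .   .
```

View pics/c3.png

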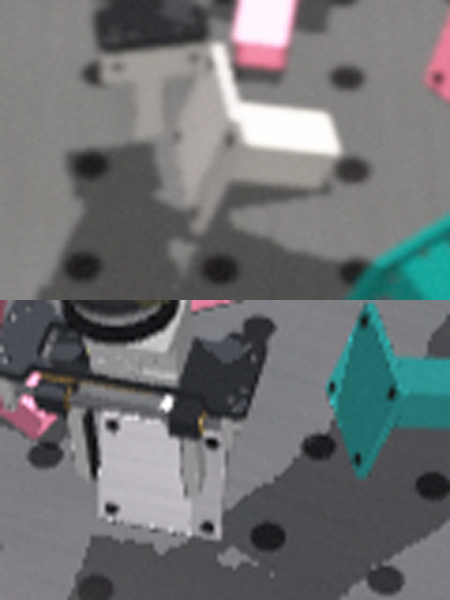

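```bash
python3 - <<'E'
from h import *
print(ctrl.get_obs()['ee_pos'],ctrl.get_obs()['qpos'])
for n in('scene','side'):
    W=cloud(pickle.load(open(f'last_{n}.pkl','rb'))).reshape(-1,3)
    for lo,hi in((-.20,-.145),(-.11,-.05)):
        s=W[(W[:,0]>.505)&(W[:,0]<.6)&(W[:,1]>lo)&(W[:,1]<hi)&(W[:,2]>.03)&(W[:,2]<.19)]
        s=s[np.argsort(s[:,2])]; print(n,len(s)); print(s[::max(1,len(s)//14)].round(3).tolist())
E
```

```text
[ 0.5439686  -0.12279605  0.10159561] [-2.88279025e-01  4.24825314e-01  1.60350042e+00  1.32029592e-03
  1.11993717e+00  1.09111811e+00]
scene 213
[[0.514, -0.171, 0.03], [0.506, -0.148, 0.034], [0.51, -0.175, 0.038], [0.506, -0.164, 0.044], [0.509, -0.179, 0.049], [0.506, -0.163, 0.058], [0.562, -0.154, 0.106], [0.548, -0.157, 0.118], [0.565, -0.159, 0.128], [0.56, -0.155, 0.137], [0.56, -0.157, 0.145], [0.555, -0.155, 0.157], [0.562, -0.157, 0.164], [0.554, -0.157, 0.172], [0.56, -0.156, 0.182]]
scene 92
[[0.547, -0.083, 0.103], [0.547, -0.085, 0.111], [0.545, -0.083, 0.115], [0.546, -0.077, 0.119], [0.53, -0.078, 0.125], [0.546, -0.076, 0.128], [0.539, -0.076, 0.132], [0.529, -0.078, 0.137], [0.548, -0.081, 0.141], [0.544, -0.076, 0.143], [0.546, -0.087, 0.148], [0.546, -0.081, 0.151], [0.547, -0.083, 0.156], [0.534, -0.077, 0.16], [0.545, -0.083, 0.165], [0.548, -0.084, 0.173]]
side 37
[[0.511, -0.159, 0.031], [0.511, -0.162, 0.032], [0.508, -0.156, 0.034], [0.511, -0.178, 0.036], [0.508, -0.161, 0.037], [0.511, -0.169, 0.037], [0.511, -0.172, 0.038], [0.505, -0.148, 0.038], [0.511, -0.182, 0.039], [0.508, -0.161, 0.041], [0.508, -0.167, 0.043], [0.505, -0.153, 0.045], [0.505, -0.156, 0.046], [0.508, -0.175, 0.047], [0.509, -0.177, 0.049], [0.505, -0.164, 0.05], [0.506, -0.175, 0.051], [0.506, -0.167, 0.051], [0.506, -0.18, 0.057]]
side 115
[[0.53, -0.08, 0.114], [0.53, -0.08, 0.117], [0.535, -0.079, 0.122], [0.543, -0.076, 0.125], [0.535, -0.08, 0.128], [0.532, -0.079, 0.133], [0.527, -0.079, 0.137], [0.532, -0.079, 0.141], [0.54, -0.076, 0.144], [0.537, -0.079, 0.147], [0.53, -0.079, 0.151], [0.535, -0.079, 0.155], [0.529, -0.078, 0.159], [0.534, -0.078, 0.162], [0.534, -0.078, 0.167]]
```

The bracket didn't move: the fingers passed just over it. The cameras put the fingertips at z ≈ 0.103, level with the reported TCP z of 0.102 and not 19 mm below it, while the bracket still measures correctly. I'll trust the cameras for height, go back and lower by about 20 mm more.

```bash
python3 -m creep '{"translation":[[0,0,25],[-30,-6,30],[-60,-12,30],[-92,-19,30],[-92,-19,30]],"yaw":[0,0,0,0,0],"gripper":[70,70,70,70,70]}' 
python3 -m creep '{"translation":[[0,0,-20],[0,0,-40],[0,0,-50],[0,0,-50]],"yaw":[0,0,0,0],"gripper":[70,70,70,70]}'
python3 -m creep '{"translation":[[4,1,0],[8,2,0],[12,3,0],[16,3,0],[20,4,0]],"yaw":[0,0,0,0,0],"gripper":[70,70,70,70,70]}'
python3 -m creep '{"translation":[[3,1,0],[6,1,0],[9,2,0],[12,2,0],[15,3,0]],"yaw":[0,0,0,0,0],"gripper":[70,70,70,70,70]}'
python3 - <<'E'
from h import *
import meas
a=grab('scene');grab('side');meas.bracket(a)
for n in('scene','side'):
    W=cloud(pickle.load(open(f'last_{n}.pkl','rb'))).reshape(-1,3)
    s=W[(W[:,0]>.46)&(W[:,0]<.6)&(W[:,1]>-.2)&(W[:,1]<-.07)&(W[:,2]>.085)&(W[:,2]<.15)]
    print(n,np.histogram(s[:,2],np.arange(.085,.15,.005))[0])
E
```

```text
time_s: 4.33
ee_pos: [0.4481, -0.1422, 0.1314]
eef_rot: [-3.137, 0.007, 0.19]
force: [0.0, 0.5, -0.8]
grip_width: 0.0682
time_s: 4.67
ee_pos: [0.4473, -0.1418, 0.0797]
eef_rot: [-3.135, 0.01, 0.19]
force: [-1.1, 0.2, -0.0]
grip_width: 0.0686
time_s: 5.08
ee_pos: [0.468, -0.1378, 0.0802]
eef_rot: [-3.136, 0.009, 0.19]
force: [-1.6, -1.4, 2.1]
grip_width: 0.0682
time_s: 5.5
ee_pos: [0.4833, -0.1349, 0.0802]
eef_rot: [-3.136, 0.009, 0.19]
force: [-2.1, -1.3, 1.4]
grip_width: 0.0683
plate n [0.969 0.193 0.156] centre [ 0.5076 -0.1289  0.0514] 611 elev 8.959640333456427 yaw 11.242565309758401
((-2.8847694396972656, 0.18341064453125), (99.3271484375, 95.91742706298828), 0.039862874895334244)
[[ 0.511 -0.182  0.099]
 [ 0.525 -0.179  0.004]
 [ 0.506 -0.082  0.004]
 [ 0.491 -0.085  0.099]] [ 0.5082 -0.1317  0.0516]
scene [43 59 92 26 15 13 15 13 17 10 14 17]
side [22 25 32 35 11  9 10 11 11 10 11 12]
```

It's tipping now: the elevation went from 18° to 9° at about 2 N, and the lower edge stayed put. I'll continue.

```bash

python3 -m creep '{"translation":[[3,1,0],[6,1,0],[9,2,0],[12,2,0],[15,3,0]],"yaw":[0,0,0,0,0],"gripper":[70,70,70,70,70]}'
python3 -m creep '{"translation":[[3,1,0],[6,1,0],[9,2,0],[12,2,0],[15,3,0]],"yaw":[0,0,0,0,0],"gripper":[70,70,70,70,70]}'
python3 -m creep '{"translation":[[3,1,0],[6,1,0],[9,2,0],[12,2,0],[15,3,0]],"yaw":[0,0,0,0,0],"gripper":[70,70,70,70,70]}'
python3 -m creep '{"translation":[[3,1,0],[6,1,0],[9,2,0],[12,2,0],[12,2,0]],"yaw":[0,0,0,0,0],"gripper":[70,70,70,70,70]}'
python3 - <<'E'
from h import *
a=grab('scene','s4.png');c=grab('side','d4.png')
cv2.imwrite('pics/c4.png',np.hstack([cv2.resize(x[y0:y0+180,x0:x0+180,::-1],(400,400)) for x,y0,x0 in((c['pixels'],120,150),(a['pixels'],130,160))]))
E
```

```text
time_s: 6.02
ee_pos: [0.4987, -0.1318, 0.0801]
eef_rot: [-3.136, 0.009, 0.19]
force: [-1.3, -0.0, 1.3]
grip_width: 0.0683
time_s: 6.43
ee_pos: [0.514, -0.1288, 0.08]
eef_rot: [-3.136, 0.009, 0.19]
force: [-0.7, -0.3, -0.7]
grip_width: 0.0683
time_s: 6.85
ee_pos: [0.5295, -0.1258, 0.0801]
eef_rot: [-3.136, 0.009, 0.19]
force: [-0.0, 0.3, -0.2]
grip_width: 0.0681
time_s: 7.27
ee_pos: [0.5419, -0.1237, 0.0801]
eef_rot: [-3.136, 0.009, 0.19]
force: [-0.1, -0.2, 0.2]
grip_width: 0.0683
```

View pics/c4.png

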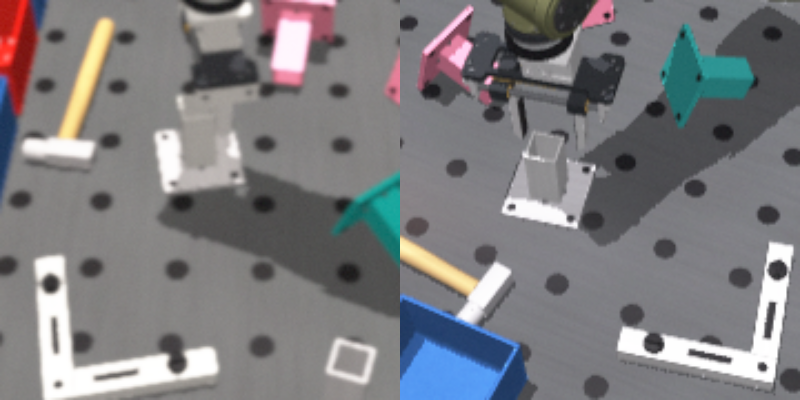

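The bracket stands on its plate: side crop plate (200,165), scene crop plate (545,195), post upright. Lift clear, then measure its pose.

```bash

python3 -m creep '{"translation":[[0,0,30],[0,0,60],[-30,0,80],[-60,0,80],[-60,0,80]],"yaw":[0,0,0,0,0],"gripper":[120,170,222,222,222]}'
cat > pose.py <<'E'
from h import *
ex=np.array([np.cos(np.radians(11.6)),np.sin(np.radians(11.6))]);ey=np.array([-ex[1],ex[0]]);C=np.array([.686,.198])
def pose(guess,show=True):
    """plate top (z~8mm) and post top (z~98mm) outlines, near a guess, in world and square frames"""
    for n in('scene','side'):
        W=cloud(grab(n)).reshape(-1,3); W=W[np.hypot(*(W[:,:2]-guess).T)<.085]
        for nm,z0,z1,L in(('plate',.005,.013,100),('post',.092,.103,40)):
            s=W[(W[:,2]>z0)&(W[:,2]<z1),:2]
            if len(s)<15: print(n,nm,len(s)); continue
            r=cv2.minAreaRect((s*1000).astype(np.float32)); c=np.array(r[0])/1000
            a=(r[2]+45)%90-45
            print(n,nm,len(s),'c',c.round(4),'sz',np.round(r[1]),'yaw',round(a,1),'sq',((c-C)@ex*1000).round(1),((c-C)@ey*1000).round(1))
if __name__=='__main__':
    import sys; pose(np.array([float(sys.argv[1]),float(sys.argv[2])]))
E
python3 pose.py .565 -.12
```

```text
time_s: 7.78
ee_pos: [0.4783, -0.1237, 0.1609]
eef_rot: [-3.136, 0.009, 0.19]
force: [-1.5, 0.3, -0.5]
grip_width: 0.0381
scene plate 519 c [ 0.5692 -0.1156] sz [101. 107.] yaw 10.8 sq -177.5 -283.7
scene post 78 c [ 0.5689 -0.119 ] sz [44. 41.] yaw 9.7 sq -178.5 -287.0
side plate 692 c [ 0.5635 -0.1164] sz [137. 145.] yaw 2.8 sq -183.2 -283.3
side post 86 c [ 0.567  -0.1198] sz [40. 44.] yaw 11.1 sq -180.5 -287.4
```

Standing, centre (0.5675,-0.119), which is about (-180,-287) mm in the square frame, yaw about 11°. Now I turn 90° and go to its -ey side for the first push.

```bash

python3 -m creep '{"translation":[[30,-14,0],[60,-28,0],[98,-46,0],[98,-46,0],[98,-46,0]],"yaw":[0.12,0.24,0.36,0.48,0.6],"gripper":[222,222,222,222,222]}'
python3 -m creep '{"translation":[[0,0,0],[0,0,0],[0,0,0],[0,0,0],[0,0,0]],"yaw":[0.12,0.24,0.36,0.48,0.6],"gripper":[222,222,222,222,222]}'
python3 -m creep '{"translation":[[0,0,0],[0,0,0],[0,0,0],[0,0,0],[0,0,0]],"yaw":[0.12,0.24,0.36,0.38,0.38],"gripper":[222,222,222,222,222]}'
```

```text
time_s: 8.3
ee_pos: [0.5807, -0.1706, 0.1581]
eef_rot: [-3.134, 0.009, 0.795]
force: [-0.8, -0.0, -0.5]
grip_width: 0.0122
time_s: 8.72
ee_pos: [0.5814, -0.1705, 0.1573]
eef_rot: [-3.133, 0.009, 1.401]
force: [0.4, -0.4, -0.4]
grip_width: 0.0121
time_s: 9.13
ee_pos: [0.5818, -0.1705, 0.1568]
eef_rot: [-3.133, 0.009, 1.779]
force: [-0.5, 0.1, 0.4]
grip_width: 0.0116
```

```bash

python3 -m creep '{"translation":[[-4,0,-35],[-4,0,-70],[-4,0,-100],[-4,0,-129],[-4,0,-129]],"yaw":[0,0,0,0,0],"gripper":[222,222,222,222,222]}'
python3 -m creep '{"translation":[[-1,6,0],[-2,12,0],[-4,18,0],[-5,24,0],[-6,30,0]],"yaw":[0,0,0,0,0],"gripper":[222,222,222,222,222]}'
python3 -m creep '{"translation":[[-1,6,0],[-2,12,0],[-4,18,0],[-5,24,0],[-6,30,0]],"yaw":[0,0,0,0,0],"gripper":[222,222,222,222,222]}'
python3 -m creep '{"translation":[[-1,6,0],[-2,12,0],[-4,18,0],[-5,24,0],[-6,30,0]],"yaw":[0,0,0,0,0],"gripper":[222,222,222,222,222]}'
python3 pose.py .55 -.05
```

```text
time_s: 9.55
ee_pos: [0.5752, -0.1695, 0.022]
eef_rot: [-3.125, 0.004, 1.776]
force: [-0.1, 0.5, -1.1]
grip_width: 0.012
time_s: 9.97
ee_pos: [0.5701, -0.1394, 0.0239]
eef_rot: [-3.128, 0.006, 1.775]
force: [0.2, -4.7, 3.1]
grip_width: 0.012
time_s: 10.38
ee_pos: [0.5647, -0.1094, 0.0251]
eef_rot: [-3.13, 0.008, 1.775]
force: [0.9, -5.9, 3.3]
grip_width: 0.0121
time_s: 10.8
ee_pos: [0.559, -0.0791, 0.0257]
eef_rot: [-3.131, 0.009, 1.775]
force: [1.5, -5.6, 3.7]
grip_width: 0.0122
scene plate 528 c [ 0.557  -0.0485] sz [102. 100.] yaw 11.7 sq -175.9 -215.5
scene post 50 c [ 0.5557 -0.0462] sz [42. 38.] yaw 8.1 sq -176.8 -213.0
side plate 759 c [ 0.5469 -0.052 ] sz [132. 143.] yaw -1.5 sq -186.5 -216.9
side post 113 c [ 0.5556 -0.0572] sz [40. 61.] yaw 11.0 sq -179.1 -223.7
```

Sliding cleanly at about 6 N, yaw held at 11.7°. I'll push on to y of about -95.

```bash

python3 -m creep '{"translation":[[-1,6,0],[-2,12,0],[-4,18,0],[-5,24,0],[-6,30,0]],"yaw":[0,0,0,0,0],"gripper":[222,222,222,222,222]}'
python3 -m creep '{"translation":[[-1,6,0],[-2,12,0],[-4,18,0],[-5,24,0],[-6,30,0]],"yaw":[0,0,0,0,0],"gripper":[222,222,222,222,222]}'
python3 -m creep '{"translation":[[-1,6,0],[-2,12,0],[-4,18,0],[-5,24,0],[-6,30,0]],"yaw":[0,0,0,0,0],"gripper":[222,222,222,222,222]}'
python3 -m creep '{"translation":[[-1,6,0],[-2,12,0],[-4,18,0],[-5,24,0],[-6,28,0]],"yaw":[0,0,0,0,0],"gripper":[222,222,222,222,222]}'
python3 pose.py .53 .069
```

```text
time_s: 11.32
ee_pos: [0.5527, -0.048, 0.0256]
eef_rot: [-3.131, 0.008, 1.776]
force: [0.6, -4.7, 1.3]
grip_width: 0.0125
time_s: 11.73
ee_pos: [0.5465, -0.0174, 0.0256]
eef_rot: [-3.131, 0.008, 1.776]
force: [0.0, -4.9, 0.1]
grip_width: 0.0122
time_s: 12.15
ee_pos: [0.5403, 0.0131, 0.0256]
eef_rot: [-3.13, 0.008, 1.776]
force: [1.6, -5.0, 1.3]
grip_width: 0.0119
time_s: 12.57
ee_pos: [0.5341, 0.0419, 0.0256]
eef_rot: [-3.13, 0.008, 1.776]
force: [1.2, -5.4, 2.5]
grip_width: 0.0123
scene plate 550 c [0.5298 0.083 ] sz [103. 122.] yaw 13.2 sq -176.1 -81.3
scene post 36 c [0.5291 0.0837] sz [42. 17.] yaw 8.7 sq -176.7 -80.4
side plate 926 c [0.5334 0.0764] sz [133. 141.] yaw 1.0 sq -173.9 -88.4
side post 113 c [0.5303 0.0652] sz [40. 56.] yaw 11.9 sq -179.2 -98.8
```

```bash

python3 -m creep '{"translation":[[1,-8,0],[3,-16,5],[3,-16,45],[3,-16,85],[3,-16,115]],"yaw":[0,0,0,0,0],"gripper":[222,222,222,222,222]}'
python3 -m creep '{"translation":[[-20,12,0],[-40,24,0],[-56,35,0],[-56,35,0],[-56,35,0]],"yaw":[-0.12,-0.24,-0.36,-0.48,-0.6],"gripper":[222,222,222,222,222]}'
python3 -m creep '{"translation":[[0,0,0],[0,0,0],[0,0,0],[0,0,0],[0,0,0]],"yaw":[-0.12,-0.24,-0.36,-0.48,-0.6],"gripper":[222,222,222,222,222]}'
python3 -m creep '{"translation":[[0,0,0],[0,0,0],[0,0,0],[0,0,0],[0,0,0]],"yaw":[-0.12,-0.24,-0.36,-0.37,-0.37],"gripper":[222,222,222,222,222]}'
python3 pose.py .53 .071
```

```text
time_s: 13.08
ee_pos: [0.5374, 0.025, 0.1436]
eef_rot: [-3.132, 0.008, 1.776]
force: [0.6, -0.3, 1.5]
grip_width: 0.0125
time_s: 13.5
ee_pos: [0.481, 0.0598, 0.1443]
eef_rot: [-3.132, 0.007, 1.17]
force: [0.8, 0.6, -0.6]
grip_width: 0.0122
time_s: 13.92
ee_pos: [0.4811, 0.059, 0.1446]
eef_rot: [-3.132, 0.007, 0.563]
force: [0.1, -0.0, -0.1]
grip_width: 0.0122
time_s: 14.33
ee_pos: [0.4813, 0.0584, 0.1449]
eef_rot: [-3.132, 0.007, 0.196]
force: [-1.2, -0.4, -0.0]
grip_width: 0.0123
scene plate 619 c [0.526  0.0718] sz [153. 100.] yaw 11.7 sq -182.1 -91.5
scene post 71 c [0.5318 0.073 ] sz [44. 40.] yaw 11.4 sq -176.2 -91.4
side plate 926 c [0.5264 0.0773] sz [140. 138.] yaw -12.1 sq -180.7 -86.1
side post 110 c [0.5295 0.0708] sz [40. 44.] yaw 11.7 sq -178.8 -93.1
```

```bash

python3 -m creep '{"translation":[[0,3,-35],[0,3,-70],[0,3,-100],[0,3,-118],[0,3,-118]],"yaw":[0,0,0,0,0],"gripper":[222,222,222,222,222]}'
python3 -m creep '{"translation":[[6,1,0],[12,2,0],[18,4,0],[24,5,0],[30,6,0]],"yaw":[0,0,0,0,0],"gripper":[222,222,222,222,222]}'
python3 -m creep '{"translation":[[6,1,0],[12,2,0],[18,4,0],[24,5,0],[30,6,0]],"yaw":[0,0,0,0,0],"gripper":[222,222,222,222,222]}'
python3 -m creep '{"translation":[[6,1,0],[12,2,0],[18,4,0],[24,5,0],[30,6,0]],"yaw":[0,0,0,0,0],"gripper":[222,222,222,222,222]}'
python3 -m creep '{"translation":[[6,1,0],[12,2,0],[18,4,0],[24,5,0],[30,6,0]],"yaw":[0,0,0,0,0],"gripper":[222,222,222,222,222]}'
python3 pose.py .63 .092
```

```text
time_s: 14.85
ee_pos: [0.4791, 0.0614, 0.0235]
eef_rot: [-3.131, 0.013, 0.199]
force: [-0.8, -0.3, -0.2]
grip_width: 0.012
time_s: 15.27
ee_pos: [0.5098, 0.0676, 0.0245]
eef_rot: [-3.131, 0.013, 0.2]
force: [-6.8, -0.4, 4.6]
grip_width: 0.0125
time_s: 15.68
ee_pos: [0.5403, 0.0738, 0.025]
eef_rot: [-3.131, 0.013, 0.2]
force: [-6.5, -1.4, 3.6]
grip_width: 0.0121
time_s: 16.1
ee_pos: [0.5709, 0.0799, 0.0254]
eef_rot: [-3.131, 0.013, 0.2]
force: [-5.6, -1.1, 2.8]
grip_width: 0.0123
time_s: 16.52
ee_pos: [0.6014, 0.0861, 0.0256]
eef_rot: [-3.131, 0.013, 0.201]
force: [-6.5, -1.3, 1.9]
grip_width: 0.0123
scene plate 771 c [0.6336 0.0829] sz [103. 120.] yaw 11.5 sq -74.5 -102.2
scene post 71 c [0.624  0.0916] sz [58. 40.] yaw 10.7 sq -82.2 -91.8
side plate 804 c [0.6374 0.1049] sz [120. 150.] yaw -7.6 sq -66.4 -81.4
side post 46 c [0.6446 0.0942] sz [13. 44.] yaw 11.9 sq -61.4 -93.3
```

```bash

python3 -m creep '{"translation":[[4,1,0],[8,2,0],[12,2,0],[16,3,0],[20,4,0]],"yaw":[0,0,0,0,0],"gripper":[222,222,222,222,222]}'
python3 -m creep '{"translation":[[1,0,0],[2,0,0],[3,1,0],[4,1,0]],"yaw":[0,0,0,0],"gripper":[222,222,222,222]}'
python3 -m creep '{"translation":[[1,0,0],[2,0,0],[2,0,0]],"yaw":[0,0,0],"gripper":[222,222,222]}'
```

```text
time_s: 17.03
ee_pos: [0.6222, 0.09, 0.0256]
eef_rot: [-3.131, 0.012, 0.2]
force: [-5.1, -1.7, 1.2]
grip_width: 0.0119
time_s: 17.37
ee_pos: [0.6259, 0.0908, 0.0259]
eef_rot: [-3.131, 0.013, 0.2]
force: [-13.8, -4.5, 9.2]
grip_width: 0.0121
time_s: 17.62
ee_pos: [0.6263, 0.0907, 0.0263]
eef_rot: [-3.131, 0.017, 0.201]
force: [-22.5, -2.6, 14.3]
grip_width: 0.012
```

Contact with the x face: force rose to 22 N, and the finger position puts the plate centre at x of about -51. Now to the other side for the +ey push.

```bash

python3 -m creep '{"translation":[[-8,-2,0],[-18,-4,5],[-18,-4,45],[-18,-4,85],[-18,-4,115]],"yaw":[0,0,0,0,0],"gripper":[222,222,222,222,222]}'
python3 -m creep '{"translation":[[14,-10,0],[30,-20,0],[57,-39,0],[57,-39,0],[57,-39,0]],"yaw":[0.12,0.24,0.36,0.48,0.6],"gripper":[222,222,222,222,222]}'
python3 -m creep '{"translation":[[0,0,0],[0,0,0],[0,0,0],[0,0,0],[0,0,0]],"yaw":[0.12,0.24,0.36,0.48,0.6],"gripper":[222,222,222,222,222]}'
python3 -m creep '{"translation":[[0,0,0],[0,0,0],[0,0,0],[0,0,0],[0,0,0]],"yaw":[0.12,0.24,0.36,0.37,0.37],"gripper":[222,222,222,222,222]}'
python3 pose.py .655 .097
```

```text
time_s: 18.03
ee_pos: [0.609, 0.0867, 0.1446]
eef_rot: [-3.131, 0.014, 0.201]
force: [0.5, 0.2, 0.2]
grip_width: 0.0122
time_s: 18.45
ee_pos: [0.6671, 0.0466, 0.1441]
eef_rot: [-3.132, 0.013, 0.806]
force: [-1.7, -0.5, -0.4]
grip_width: 0.0121
time_s: 18.87
ee_pos: [0.6675, 0.0465, 0.1443]
eef_rot: [-3.133, 0.013, 1.411]
force: [1.0, -0.6, -0.5]
grip_width: 0.0122
time_s: 19.28
ee_pos: [0.6678, 0.0466, 0.1445]
eef_rot: [-3.134, 0.013, 1.779]
force: [0.1, 0.1, 0.3]
grip_width: 0.0125
scene plate 696 c [0.6707 0.1005] sz [131. 100.] yaw 11.6 sq -34.6 -92.4
scene post 87 c [0.656  0.0974] sz [42. 40.] yaw 11.6 sq -49.6 -92.5
side plate 967 c [0.6382 0.0944] sz [132. 138.] yaw 11.7 sq -67.7 -91.9
side post 108 c [0.6538 0.0963] sz [40. 43.] yaw 12.2 sq -52.0 -93.2
```

```bash

python3 -m creep '{"translation":[[0,0,-35],[0,0,-70],[0,0,-100],[0,0,-118],[0,0,-118]],"yaw":[0,0,0,0,0],"gripper":[222,222,222,222,222]}'
python3 -m creep '{"translation":[[-1,6,0],[-2,12,0],[-4,18,0],[-5,24,0],[-6,30,0]],"yaw":[0,0,0,0,0],"gripper":[222,222,222,222,222]}'
python3 -m creep '{"translation":[[-1,6,0],[-2,12,0],[-4,18,0],[-5,24,0],[-5,27,0]],"yaw":[0,0,0,0,0],"gripper":[222,222,222,222,222]}'
python3 -m creep '{"translation":[[0,1,0],[0,2,0],[-1,4,0],[-1,5,0],[-1,5,0]],"yaw":[0,0,0,0,0],"gripper":[222,222,222,222,222]}'
```

```text
time_s: 19.8
ee_pos: [0.6655, 0.0465, 0.0218]
eef_rot: [-3.127, 0.012, 1.775]
force: [-0.3, -0.8, -0.2]
grip_width: 0.0119
time_s: 20.22
ee_pos: [0.66, 0.0763, 0.0237]
eef_rot: [-3.129, 0.014, 1.775]
force: [-2.8, -9.3, 6.3]
grip_width: 0.0123
time_s: 20.63
ee_pos: [0.6553, 0.104, 0.0248]
eef_rot: [-3.13, 0.014, 1.775]
force: [-1.8, -10.2, 7.3]
grip_width: 0.0116
time_s: 21.05
ee_pos: [0.6545, 0.1091, 0.0253]
eef_rot: [-3.131, 0.015, 1.775]
force: [-0.1, -4.8, 0.2]
grip_width: 0.0122
```

```bash

python3 -m creep '{"translation":[[0,1,0],[0,2,0],[0,2,0]],"yaw":[0,0,0],"gripper":[222,222,222]}'
python3 -m creep '{"translation":[[0,1,0],[0,2,0],[0,2,0]],"yaw":[0,0,0],"gripper":[222,222,222]}'
```

```text
time_s: 21.3
ee_pos: [0.6545, 0.1106, 0.0255]
eef_rot: [-3.13, 0.015, 1.775]
force: [-2.2, -5.7, 2.2]
grip_width: 0.0121
time_s: 21.55
ee_pos: [0.6544, 0.1109, 0.0258]
eef_rot: [-3.129, 0.017, 1.775]
force: [-2.4, -13.5, 3.2]
grip_width: 0.012
```

```bash

python3 -m creep '{"translation":[[0,1,0],[0,2,0],[0,2,0]],"yaw":[0,0,0],"gripper":[222,222,222]}'
python3 -m creep '{"translation":[[0,-8,0],[3,-18,5],[3,-18,45],[3,-18,85],[3,-18,115]],"yaw":[0,0,0,0,0],"gripper":[222,222,222,222,222]}'
python3 -m creep '{"translation":[[-20,5,0],[-50,10,0],[-80,15,0],[-80,15,0],[-80,15,0]],"yaw":[-0.12,-0.24,-0.36,-0.48,-0.6],"gripper":[222,222,222,222,222]}'
python3 -m creep '{"translation":[[0,0,0],[0,0,0],[0,0,0],[0,0,0],[0,0,0]],"yaw":[-0.12,-0.24,-0.36,-0.48,-0.6],"gripper":[222,222,222,222,222]}'
python3 -m creep '{"translation":[[0,0,0],[0,0,0],[0,0,0],[0,0,0],[0,0,0]],"yaw":[-0.12,-0.24,-0.36,-0.37,-0.37],"gripper":[222,222,222,222,222]}'
python3 pose.py .647 .139
```

```text
time_s: 21.8
ee_pos: [0.6544, 0.111, 0.0259]
eef_rot: [-3.128, 0.02, 1.774]
force: [-3.0, -15.5, 3.5]
grip_width: 0.0119
time_s: 22.22
ee_pos: [0.658, 0.0927, 0.1445]
eef_rot: [-3.131, 0.02, 1.774]
force: [1.2, -0.6, 1.8]
grip_width: 0.0123
time_s: 22.63
ee_pos: [0.5772, 0.108, 0.1456]
eef_rot: [-3.131, 0.018, 1.169]
force: [-0.6, -0.3, 0.3]
grip_width: 0.0121
time_s: 23.05
ee_pos: [0.5774, 0.1079, 0.1461]
eef_rot: [-3.131, 0.018, 0.563]
force: [0.6, 1.1, 0.1]
grip_width: 0.0125
time_s: 23.47
ee_pos: [0.5776, 0.1078, 0.1465]
eef_rot: [-3.13, 0.017, 0.195]
force: [-0.7, 0.3, -0.1]
grip_width: 0.0122
scene plate 726 c [0.6568 0.1415] sz [143. 100.] yaw 11.6 sq -39.9 -49.5
scene post 86 c [0.6467 0.1392] sz [42. 40.] yaw 11.7 sq -50.3 -49.7
side plate 904 c [0.6307 0.1421] sz [127. 151.] yaw 11.8 sq -65.4 -43.7
side post 116 c [0.6452 0.1378] sz [40. 43.] yaw 11.4 sq -52.1 -50.7
```

```bash

python3 -m creep '{"translation":[[-3,16,-35],[-3,16,-70],[-3,16,-100],[-3,16,-120],[-3,16,-120]],"yaw":[0,0,0,0,0],"gripper":[222,222,222,222,222]}'
python3 -m creep '{"translation":[[9,2,0],[18,4,0],[27,5,0],[36,7,0],[38,8,0]],"yaw":[0,0,0,0,0],"gripper":[222,222,222,222,222]}'
python3 -m creep '{"translation":[[1,0,0],[2,0,0],[4,1,0],[5,1,0],[5,1,0]],"yaw":[0,0,0,0,0],"gripper":[222,222,222,222,222]}'
python3 -m creep '{"translation":[[1,0,0],[2,0,0],[2,0,0]],"yaw":[0,0,0],"gripper":[222,222,222]}'
```

```text
time_s: 23.98
ee_pos: [0.5723, 0.1236, 0.0222]
eef_rot: [-3.13, 0.024, 0.199]
force: [-0.9, -0.4, -0.8]
grip_width: 0.0122
time_s: 24.4
ee_pos: [0.6119, 0.1318, 0.0239]
eef_rot: [-3.13, 0.022, 0.201]
force: [-0.0, 0.1, -0.3]
grip_width: 0.0123
time_s: 24.82
ee_pos: [0.6162, 0.1328, 0.0244]
eef_rot: [-3.13, 0.023, 0.201]
force: [-9.0, -1.6, 6.2]
grip_width: 0.0119
time_s: 25.07
ee_pos: [0.6173, 0.1329, 0.025]
eef_rot: [-3.13, 0.025, 0.202]
force: [-10.8, -1.2, 8.3]
grip_width: 0.0123
```

```bash

python3 -m creep '{"translation":[[1,0,0],[2,0,0],[2,0,0]],"yaw":[0,0,0],"gripper":[222,222,222]}'
python3 -m creep '{"translation":[[-10,-2,0],[-25,-5,0],[-40,-8,30],[-60,-12,60],[-90,-18,100]],"yaw":[0,0,0,0,0],"gripper":[222,222,222,222,222]}'
python3 -m creep '{"translation":[[-30,-30,20],[-60,-60,40],[-90,-80,40],[-90,-80,40]],"yaw":[0,0,0,0],"gripper":[222,222,222,222]}'
python3 pose.py .647 .139
python3 - <<'E'
from h import *
from pose import ex,ey,C
a=pickle.load(open('last_scene.pkl','rb'));c=pickle.load(open('last_side.pkl','rb'))
# gaps between plate edges and inner faces: bright plate-top points by strips
for n,k in(('scene',a),('side',c)):
    W=cloud(k).reshape(-1,3);q=np.stack([(W[:,:2]-C)@ex,(W[:,:2]-C)@ey],1)*1000
    f=(W[:,2]<.004)&(q[:,0]>-98)&(q[:,0]<-2)&(q[:,1]>-98)&(q[:,1]<-2)
    print(n,'table pts inside target square',f.sum())
cv2.imwrite('pics/c5.png',np.hstack([cv2.resize(x[y0:y0+110,x0:x0+110,::-1],(400,400),interpolation=cv2.INTER_CUBIC) for x,y0,x0 in((c['pixels'],205,150),(a['pixels'],210,245))]))
cv2.imwrite('pics/s5.png',a['pixels'][:,:,::-1])
E
```

```text
time_s: 25.32
ee_pos: [0.6176, 0.1329, 0.0254]
eef_rot: [-3.129, 0.029, 0.203]
force: [-17.0, -1.4, 11.1]
grip_width: 0.0121
time_s: 25.73
ee_pos: [0.5316, 0.1158, 0.1189]
eef_rot: [-3.129, 0.031, 0.203]
force: [0.4, 0.3, 1.0]
grip_width: 0.0121
time_s: 26.07
ee_pos: [0.4383, 0.0336, 0.1602]
eef_rot: [-3.13, 0.03, 0.202]
force: [-0.2, 0.4, 0.2]
grip_width: 0.0118
scene plate 716 c [0.6563 0.1416] sz [144.  99.] yaw 12.2 sq -40.4 -49.3
scene post 82 c [0.6466 0.1393] sz [42. 40.] yaw 11.7 sq -50.4 -49.6
side plate 902 c [0.6438 0.1453] sz [100. 147.] yaw 11.5 sq -52.0 -43.2
side post 112 c [0.6448 0.1384] sz [40. 42.] yaw 11.9 sq -52.3 -50.1
scene table pts inside target square 61
side table pts inside target square 7
```

View pics/c5.png

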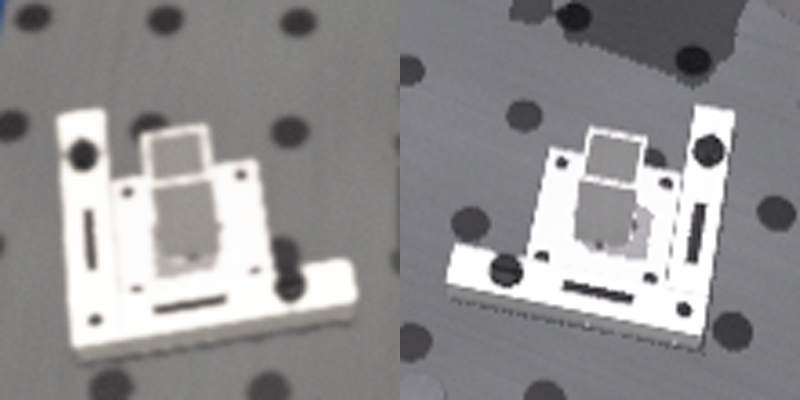

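View pics/s5.png

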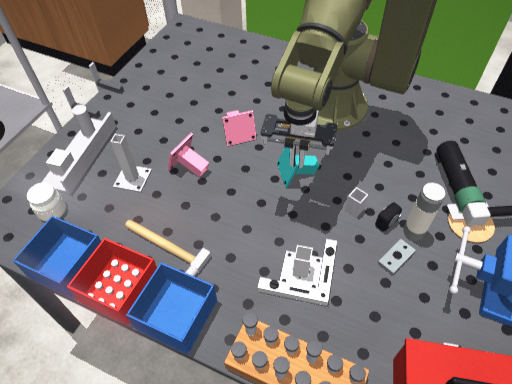

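The plate sits flush against both arms at crop (195,225) and (605,210), with the post upright. Hammer, offcut, tape, magnet and look-alikes are where they were, and the gripper is clear. Handing in.

```bash
python3 -c "
from station import ctrl
print(ctrl.hand_in(), ctrl.get_obs()['time_s'])"
```

```text
the job is handed in; nothing more can be done
the job is handed in; nothing more can be done
```

The bracket is standing on its plate in the corner, flush against both arms of the square, and the job is handed in at about 26 s of robot time. It was tipped up by its top edge and slid in with four pushes on the post, and was never gripped or lifted.

**Last checks:**
- **Position:** the post centre measured (-50, -50) mm in the square frame from the scene camera and (-52, -50) from the side camera, against a target of (-50, -50). That is within the 2 mm calibration.
- **Flush:** yaw was 11.7–11.9° against 11.6° for the square. The final pushes met firm contact at 15–17 N (22 N earlier on the x face).
- **Surroundings:** the last scene view shows the other things and the look-alikes where they were, and the gripper clear.

**What failed or disagreed:**
- **First tipping stroke missed:** the fingers passed just over the bracket without moving it. The cameras put the fingertips level with the reported tool point, not 19 mm ahead of it, so I lowered by about 20 mm and it tipped.
- **Plate outlines unreliable in the corner:** the square's arms merged into them, giving centres up to 10 mm off, and a few table-height pixels (61 scene, 7 side) fell inside the plate area. I didn't track these down and relied on the post, the contact forces and the picture instead.

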